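# Build the breakfast slider and fill the jar caddy

## Task

Get breakfast ready to carry to the table. Build the slider in the middle of the plate as one straight, centred stack: the flat bun base first, then every filling round that lies on the bamboo board (in any order), and the domed bun top last, each lying flat. Also stand every relish jar upright in the divided wooden caddy, one to a cell; let go of everything, and leave the milk pitcher and the dosing cup where they are.

Things in the scene. Friction and masses are not known exactly. Their poses are not given: they have to be found in the camera images.
- board: bamboo prep board, fixed, 290 x 190 x 16 mm, the long side along its own x; origin at the centre of its underside (on the bench), so its top is 16 mm above the origin
- plate: round white side plate, fixed, 190 mm across; origin at the centre of its underside; flat well of about 150 mm diameter, 6 mm above the origin, rim rising to 14 mm
- plate_centre (a point): point on the plate's well at its centre, 6 mm above the bench; the stack is to be centred here
- caddy: divided wooden caddy (open crate), fixed, 156 x 156 mm, 34 mm high, walls, floor and dividers 6 mm thick, 2 x 2 square cells 69 mm wide inside; origin at the centre of its underside, x and y along its walls
- cell0 (a point): centre of the floor of one cell of the caddy (-37.5 mm along caddy x, -37.5 mm along caddy y, 6 mm above the caddy's origin)
- cell1 (a point): centre of the floor of one cell of the caddy (-37.5 mm along caddy x, +37.5 mm along caddy y, 6 mm above the caddy's origin)
- cell2 (a point): centre of the floor of one cell of the caddy (+37.5 mm along caddy x, -37.5 mm along caddy y, 6 mm above the caddy's origin)
- cell3 (a point): centre of the floor of one cell of the caddy (+37.5 mm along caddy x, +37.5 mm along caddy y, 6 mm above the caddy's origin)
- bun_base: bottom half of a toasted slider bun: a flat disc 66 mm in diameter, 18 mm thick, cut face up, 40 g; origin at the centre of its underside, z up; lies flat on the board at first (on its own spot, places shuffled)
- bun_top: domed top half of the slider bun: 66 mm in diameter, upright rim to 13 mm height, dome to 28 mm with seeds on it, 40 g; origin at the centre of its flat underside, z up through the dome; lies flat on the board at first (on its own spot, places shuffled)
- patty: filling, may be absent: sausage patty, a flat disc 64 mm in diameter, 14 mm thick; origin at its centre (7 mm above what it lies on), z along its axis; lies flat on the board at first (on its own spot, places shuffled)
- hash_brown: filling, may be absent: round hash brown, a flat disc 62 mm in diameter, 16 mm thick; origin at its centre (8 mm above what it lies on), z along its axis; lies flat on the board at first (on its own spot, places shuffled)
- halloumi: filling, may be absent: round slice of grilled cheese, a flat disc 60 mm in diameter, 12 mm thick; origin at its centre (6 mm above what it lies on), z along its axis; lies flat on the board at first (on its own spot, places shuffled)
- jar_a: relish jar, may be absent: a squat straight glass cylinder with a steel screw cap, 52 mm in diameter, 64 mm high, 135 to 245 g, standing upright on the bench at first; origin at the centre of its underside, z up. The jars are all of one kind and any may go in any cell
- jar_b: relish jar, may be absent: a squat straight glass cylinder with a steel screw cap, 52 mm in diameter, 64 mm high, 135 to 245 g, standing upright on the bench at first; origin at the centre of its underside, z up. The jars are all of one kind and any may go in any cell
- jar_c: relish jar, may be absent: a squat straight glass cylinder with a steel screw cap, 52 mm in diameter, 64 mm high, 135 to 245 g, standing upright on the bench at first; origin at the centre of its underside, z up. The jars are all of one kind and any may go in any cell
- jar_d: relish jar, may be absent: a squat straight glass cylinder with a steel screw cap, 52 mm in diameter, 64 mm high, 135 to 245 g, standing upright on the bench at first; origin at the centre of its underside, z up. The jars are all of one kind and any may go in any cell
- pitcher: bystander: chrome milk pitcher, 92 mm wide, 108 mm high, loose, beyond the work; origin at the centre of its underside
- dosing_cup: bystander: small aluminium dosing cup, 62 mm wide, 52 mm high, loose, beyond the work; origin at the centre of its underside
Mind the look-alikes: they are no part of the job. Leave any purple or red look-alike of the bun_base alone.

How it is judged:
By the outcome, as a careful person would: the job done as asked, in the order asked, and still so for the second after the job is handed in, with the robot touching nothing.
Of patty, hash_brown, halloumi only 2 to 3 are there at a start; the rules pass over those that are not, and their reading is None.
Of jar_a, jar_b, jar_c, jar_d only 3 to 4 are there at a start; the rules pass over those that are not, and their reading is None.
At some moment in a run one of jar_a, jar_b, jar_c, jar_d may be knocked a few centimetres aside while the robot is not near it.
Once in a run the grip may slacken for a moment while it holds something.
It also fails if it takes over 210 s, if anything falls off the work surface, if the arm or the gripper's body presses on something with over 40 N, if the wrist force passes 120 N, or if a joint passes its speed limit or range.

## Robot

A 6-joint arm with a two-finger parallel gripper is mounted at the origin on the work surface. World frame = base frame: x ahead of the robot, y to its left, z up, the work surface at z = 0. Lengths are in m, angles in rad, forces in N, time in s.
With the tool pointing down it reaches from about 0.275 to 0.875 m from the base axis. Payload 12.5 kg.
Tool frame: the origin (TCP) lies on the centre line of the jaws, within the pads' length; the fingertips stand r.finger_overhang ahead of it and the grasp point (between the pads) lies 3 mm ahead of it (r.finger_overhang is the distance from the TCP to the fingertips, in m); z points along the fingers, y is the line along which they close (so a half turn about z gives the same grasp; the last joint's range is limited). The gripper opens to 85 mm and grips with 20 to 120 N. Pads are 22 mm wide; open, the fingers measure 114 mm over their backs; the gripper's body (76 mm by 85 mm) begins 54 mm behind the grasp point. The pads swing forward as they close: fully open they stand 13 mm farther back than shut.
Start: joints at [1.033, 0.351, 1.652, -0, 1.139, -0.085], TCP at [0.241, 0.495, 0.253] pointing down, gripper open.
Joint ranges: [-2.75, 2.75], [-0.79, 2.1], [0.01, 2.65], [-1.57, 4.71], [0.07, 3.14], [-2.87, 2.87]. Speed limits (rad/s): [2.22, 2.22, 2.79, 3.14, 3.14, 3.14].

## Interface

Orientations are given as a unit quaternion [x, y, z, w].
In Python, from cell import r, optics gives the robot as it stands. The module is installed in compiled form; this text tells all that it offers. Calls block until the motion is done:
- r.move_to(position, orientation): joint-space move of the TCP to a pose.
- r.move_linear(position, rot=None, vel=0.15): straight line of the TCP; rot=None keeps the orientation; vel is the mean speed in m/s.
- r.set_joints(angles): joint-space move.
- r.set_gripper(opening, squeeze=None): opening from 0.0 (shut) to 1.0 (fully open); squeeze is the grip in N (None keeps the last); returns when the fingers have stopped.
- r.sleep(seconds).
- r.inverse_kinematics(position, orientation): joint angles nearest the present ones, or None.
- optics.get_image(name): name is "scene" or "top"; returns a dict with "pixels" (420x560x3 uint8, red, green, blue), "depth" (420x560 float32, m along the optical axis (not along the pixel's ray), 0 where there is no reading), "fx", "fy", "cx", "cy" (pixels), "D" ([k1, k2, p1, p2, k3] as OpenCV has them; the pictures are not rectified), "camera_from_world" (4x4, takes a point from world to camera coordinates). Camera axes: x right, y down, z forward; pixel columns grow to the right and rows downward; lengths in m; the calibration is good to about 2 mm. A picture is of the moment at which its call begins.
A pose or a line that the arm cannot do raises r.PlanningError and nothing moves.
- r.hand_in(): hands the job in; it is judged then, once.
Readings, each from a call of its own:
- r.current_t(): time.
- r.current_q(): joint angles.
- r.current_qvel(): joint speeds.
- r.current_effort(): joint torques, N m.
- r.current_tool_pos(): TCP position.
- r.current_ee_rot(): TCP orientation.
- r.current_contact_force(): force on the tool from outside, world axes, zero at the start.
- r.current_torque(): the same for the moment, N m.
- r.current_opening(): opening from 0.0 (shut) to 1.0 (fully open).
- r.current_finger_force(): force on a finger pad.
Only numpy, scipy, OpenCV 4.12 (cv2) and the standard library are available. Lean on these libraries where they do the work, as an engineer would, in place of code of your own. Each camera call takes 0.05 s, during which the arm holds its last target. There are 200 camera calls.

## Working session

There is one attempt and no reset: what is moved stays moved. The work goes in short steps, each a Python script; the robot and the scene stay as the last script left them, time stands still between calls to the robot, and variables do not carry over. Pictures are saved under pics/ and viewed, at most 14 in all, crops included, and the job is handed in when it is done.

```bash
mkdir -p pics; python3 - <<'E'
from cell import r, optics
import cv2,numpy as np
for n in ("scene","top"):
    d=optics.get_image(n); np.savez(f"{n}0.npz",**d)
    cv2.imwrite(f"pics/{n}0.png",d["pixels"][:,:,::-1])
    T=np.linalg.inv(d["camera_from_world"]); print(n,T[:3,3].round(3),T[:3,2].round(3),d["fx"],d["fy"],d["cx"],d["cy"],d["D"])
print(r.current_t(),r.finger_overhang,r.current_ee_rot(),r.current_tool_pos())
E
```

```text
scene [1.033 0.782 1.316] [-0.324 -0.465 -0.824] 503.4598046165179 503.4598046165179 277.56470991352325 209.86821205499666 [-0.05900109  0.          0.          0.          0.        ]
top [0.402 0.078 1.168] [ 0.12  -0.009 -0.993] 380.474777344376 380.474777344376 278.6970490523074 213.5288219119849 [0.03577311 0.         0.         0.         0.        ]
0.1 0.022 [ 2.24433613e-01  9.74489247e-01 -4.89753524e-04 -1.47035943e-04] [0.24043812 0.49435957 0.25283208]
```

View pics/top0.png

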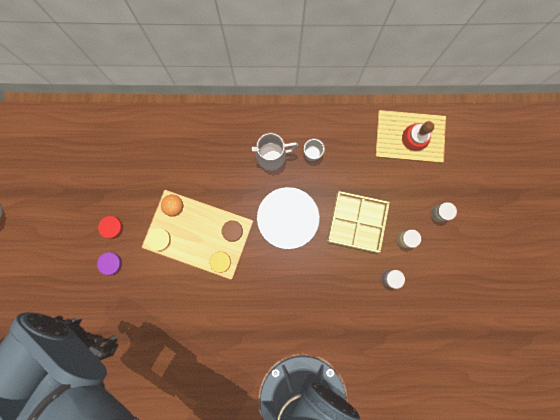

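View pics/scene0.png

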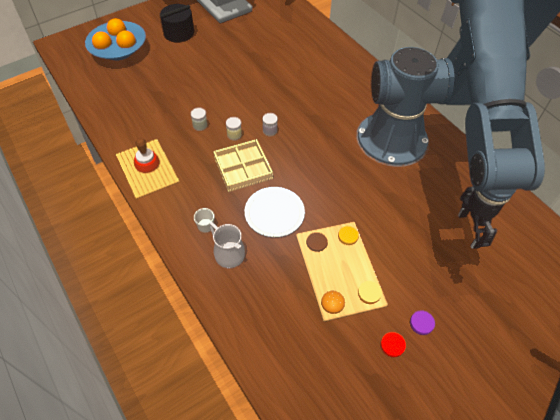

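The top view shows the board with a dome (172,205), patty (232,231), pale disc (158,240) and yellow disc (220,262). The plate is at (288,218), the caddy at (360,222), and three jars at (445,211), (411,239) and (395,279). The red and purple look-alikes are off the board to the left. Next I'll measure everything, including disc thickness to tell base from filling.

```bash
cat > vis.py <<'E'
import cv2,numpy as np
def rays(d,px):
    K=np.array([[d["fx"],0,d["cx"]],[0,d["fy"],d["cy"]],[0,0,1.]])
    u=cv2.undistortPoints(np.asarray(px,float).reshape(-1,1,2),K,np.asarray(d["D"],float)).reshape(-1,2)
    T=np.linalg.inv(d["camera_from_world"])
    return T[:3,3],np.c_[u,np.ones(len(u))]@T[:3,:3].T   # ray with unit optical-axis length
def onplane(d,px,z):
    o,v=rays(d,px); return o+v*((z-o[2])/v[:,2])[:,None]
def cloud(d):
    h,w=d["depth"].shape; px=np.stack(np.meshgrid(np.arange(w),np.arange(h)),-1).reshape(-1,2)
    o,v=rays(d,px); return (o+v*np.asarray(d["depth"]).reshape(-1,1)).reshape(h,w,3)
def circ(d,mask,z):
    """largest contour of mask cast on plane z: centre, diameter from the area, fitted circle"""
    c=max(cv2.findContours(mask.astype(np.uint8),cv2.RETR_EXTERNAL,cv2.CHAIN_APPROX_NONE)[0],key=cv2.contourArea)
    p=onplane(d,c.reshape(-1,2),z)[:,:2]; 
    (x,y),(a,b),_=cv2.fitEllipse((p*1000).astype(np.float32)); return np.array([x,y])/1000,a,b
E
python3 - <<'E'
import numpy as np,cv2
from vis import *
D={n:dict(np.load(n+"0.npz")) for n in("top","scene")}
C={n:cloud(D[n]) for n in D}
pts={"top":dict(dome=(172,205),patty=(232,231),pale=(158,240),yel=(220,262),purple=(109,264),board=(190,245),plate=(288,218),jar1=(446,211),jar2=(411,239),jar3=(395,279),pit=(271,152),cup=(314,150),bench=(330,300)),
"scene":dict(dome=(333,301),patty=(317,241),pale=(370,292),yel=(348,235),purple=(423,322),board=(340,265),plate=(274,211),jar1=(199,113),jar2=(234,124),jar3=(270,118),bench=(300,350))}
for n in D:
    hsv=cv2.cvtColor(D[n]["pixels"],cv2.COLOR_RGB2HSV)
    for k,(u,v) in pts[n].items():
        print(n,k,np.median(C[n][v-2:v+3,u-2:u+3].reshape(-1,3),0).round(4),"sd",C[n][v-2:v+3,u-2:u+3,2].std().round(4),np.median(hsv[v-2:v+3,u-2:u+3].reshape(-1,3),0))
im=D["top"]["pixels"][180:290,90:260,::-1]; a=cv2.resize(im,None,fx=3,fy=3,interpolation=cv2.INTER_CUBIC)
im=D["scene"]["pixels"][210:330,285:400,::-1]; b=cv2.resize(im,None,fx=2.5,fy=2.5,interpolation=cv2.INTER_CUBIC)
o=np.zeros((330,800,3),np.uint8);o[:a.shape[0],:510]=a;o[:300,512:512+b.shape[1]]=b[:, :288];cv2.imwrite("pics/crop1.png",o)
E
```

```text
top dome [0.5637 0.3843 0.0433] sd 0.0021 [ 17. 140. 243.]
top patty [0.487  0.2075 0.0296] sd 0.0022 [ 11. 113. 175.]
top pale [0.4605 0.4246 0.0338] sd 0.002 [ 29.  72. 244.]
top yel [0.3952 0.2415 0.0321] sd 0.0019 [ 26. 121. 244.]
top purple [0.391  0.5702 0.0179] sd 0.0023 [144. 136. 205.]
top board [0.4461 0.3345 0.0164] sd 0.002 [ 26.  77. 244.]
top plate [0.5282 0.0389 0.007 ] sd 0.0021 [105.   2. 246.]
top jar1 [ 0.5419 -0.4199  0.0653] sd 0.0021 [ 15.  13. 240.]
top jar2 [ 0.4602 -0.3143  0.0649] sd 0.0021 [ 16.  12. 242.]
top jar3 [ 0.3463 -0.2637  0.0646] sd 0.002 [ 16.  12. 242.]
top pit [0.7364 0.0911 0.0056] sd 0.002 [ 24.   6. 244.]
top cup [ 0.7433 -0.044   0.0039] sd 0.002 [ 90.   2. 245.]
top bench [ 0.281 -0.086 -0.   ] sd 0.0018 [ 11. 140. 140.]
scene dome [0.5733 0.3984 0.0417] sd 0.0018 [ 18. 200. 250.]
scene patty [0.4916 0.2148 0.0295] sd 0.0025 [ 11. 149. 143.]
scene pale [0.4665 0.4311 0.0325] sd 0.0021 [ 26. 130. 250.]
scene yel [0.4018 0.2498 0.0296] sd 0.0031 [ 23. 236. 251.]
scene purple [0.3951 0.5787 0.0166] sd 0.0037 [144. 167. 204.]
scene board [0.4776 0.311  0.0149] sd 0.0023 [ 24. 123. 251.]
scene plate [0.53   0.0395 0.0061] sd 0.0024 [100.   3. 253.]
scene jar1 [ 0.542  -0.4167  0.0625] sd 0.0029 [ 14.  18. 241.]
scene jar2 [ 0.4667 -0.3052  0.0626] sd 0.0034 [ 14.  17. 242.]
scene jar3 [ 0.3471 -0.2621  0.0615] sd 0.0025 [ 13.  18. 241.]
scene bench [ 0.7175  0.4507 -0.0017] sd 0.0019 [ 12. 184. 139.]
```

View pics/crop1.png

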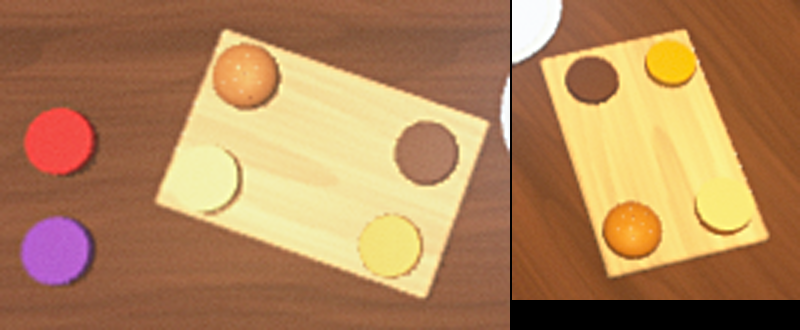

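The crop confirms pale = bun base (top 34 mm), yellow = hash brown (top 32 mm), brown = patty, and the dome is the bun top. Halloumi and one jar are absent. I'll now get exact centres from both cameras.

```bash
cat >> vis.py <<'E'
def grab(n,k=6):
    from cell import optics
    ds=[optics.get_image(n) for _ in range(k)]; d=dict(ds[0])
    z=np.stack([x["depth"] for x in ds]).astype(float); z[z==0]=np.nan
    d["depth"]=np.nan_to_num(np.nanmean(z,0)); d["pixels"]=np.mean([x["pixels"] for x in ds],0).astype(np.uint8); return d
def flat(d,xy,z,R=.045,tol=.004):
    """disc whose top is at height z near xy: ellipse fit to the outline of its top face, on that plane"""
    P=cloud(d); m=(abs(P[...,2]-z)<tol)&(np.hypot(P[...,0]-xy[0],P[...,1]-xy[1])<R)
    m=cv2.morphologyEx(m.astype(np.uint8),cv2.MORPH_OPEN,np.ones((3,3)))
    n,l,s,c=cv2.connectedComponentsWithStats(m); i=1+s[1:,4].argmax(); m=(l==i)
    p=onplane(d,np.argwhere(m)[:,::-1],z)[:,:2]
    _,rad=cv2.minEnclosingCircle((p*1000).astype(np.float32)); px=1/d["fx"]*np.median(d["depth"][m])
    z_=np.median(P[m][:,2]); c=p.mean(0)
    return c, np.linalg.eigvalsh(np.cov(p.T))**.5*4000, z_
E
python3 - <<'E'
from vis import *
D={n:grab(n) for n in("top","scene")}
for n in D: np.savez(n+"1.npz",**D[n])
Q=dict(dome=((.565,.386),.039),patty=((.489,.21),.030),pale=((.463,.427),.034),yel=((.398,.244),.032),
 jar1=((.542,-.42),.064),jar2=((.463,-.31),.064),jar3=((.347,-.263),.064))
for k,(xy,z) in Q.items():
    for n in D:
        c,ab,zz=flat(D[n],xy,z,tol=.0065 if k=="dome" else .004); print(k,n,c.round(4),ab.round(1),round(zz,4))
for n in D:
    d=D[n]; hsv=cv2.cvtColor(d["pixels"],cv2.COLOR_RGB2HSV); P=cloud(d)
    m=(hsv[...,1]<30)&(hsv[...,2]>200)&(np.hypot(P[...,0]-.53,P[...,1]-.04)<.12)&(P[...,2]<.03)
    print("plate",n,*circ(d,m,.013))
    m=(hsv[...,0]>15)&(hsv[...,0]<35)&(hsv[...,2]>180)&(np.hypot(P[...,0]-.515,P[...,1]+.16)<.125)&(P[...,2]<.06)
    cs=max(cv2.findContours(m.astype(np.uint8),cv2.RETR_EXTERNAL,cv2.CHAIN_APPROX_NONE)[0],key=cv2.contourArea)
    print("caddy",n,cv2.minAreaRect((onplane(d,cs.reshape(-1,2),.034)[:,:2]*1000).astype(np.float32)))
    m=(abs(P[...,2]-.034)<.006)&(np.hypot(P[...,0]-.515,P[...,1]+.16)<.125)
    print("caddy depth",cv2.minAreaRect((P[m][:,:2]*1000).astype(np.float32)),m.sum())
E
```

```text
dome top [0.5658 0.3893] [60.2 61.3] 0.0405
dome scene [0.5704 0.3958] [58.9 59.2] 0.0392
patty top [0.4889 0.2086] [63.1 63.2] 0.0303
patty scene [0.4918 0.2118] [61.9 62.7] 0.0287
pale top [0.4641 0.4244] [64.5 65.6] 0.0343
pale scene [0.4663 0.4288] [64.  65.8] 0.0326
yel top [0.3966 0.2429] [60.3 61.1] 0.0322
yel scene [0.3993 0.2468] [60.2 61.8] 0.0309
jar1 top [ 0.5422 -0.4225] [50.8 54.8] 0.0645
jar1 scene [ 0.5472 -0.4176] [36.3 50.3] 0.0616
jar2 top [ 0.4633 -0.3168] [50.7 52.3] 0.0645
jar2 scene [ 0.4602 -0.2978] [21.1 27.2] 0.0613
jar3 top [ 0.3478 -0.2652] [51.3 52.1] 0.0645
jar3 scene [ 0.3405 -0.2587] [32.8 36.7] 0.0615
plate top [0.52933649 0.03966874] 186.62025451660156 187.42665100097656
caddy top ((515.4461059570312, -171.95448303222656), (157.86766052246094, 156.45335388183594), 77.43833923339844)
caddy depth ((515.5036010742188, -172.06610107421875), (158.03018188476562, 155.80307006835938), 77.50899505615234) 655
plate scene [0.5309339 0.0429845] 185.45272827148438 186.49012756347656
caddy scene ((520.0453491210938, -165.5047149658203), (163.95921325683594, 160.02772521972656), 77.17310333251953)
caddy depth ((517.2644653320312, -170.14486694335938), (158.00509643554688, 156.307373046875), 77.63172149658203) 419
```

```bash
cat > arm.py <<'E'
from cell import r
import numpy as np
from scipy.spatial.transform import Rotation as R
def quat(phi,pos):
    """tool down, closing along world angle phi; the half turn with the more central last joint"""
    best=None
    for k in(0,np.pi):
        q=(R.from_euler('z',phi+np.pi/2+k)*R.from_euler('x',np.pi)).as_quat()
        j=r.inverse_kinematics(list(pos),list(q))
        if j is not None and (best is None or abs(j[5])<best[0]): best=(abs(j[5]),list(q),j)
    if best is None: raise RuntimeError(f"no ik {pos}")
    return best[1]
def go(xy,z,phi): p=[*map(float,xy),float(z)]; r.move_to(p,quat(phi,p))
def line(xy,z,v=.15): r.move_linear([*map(float,xy),float(z)],vel=v)
def touch(xy,z0,z1,F=3,step=.0015,v=.03):
    """creep down until the outside force changes by F; returns the TCP height or None"""
    f0=np.array(r.current_contact_force()); z=z0
    while z>z1:
        z-=step; line(xy,z,v)
        if np.linalg.norm(np.array(r.current_contact_force())-f0)>F: return r.current_tool_pos()[2]
PHI=np.arctan2(.180,.072)
E
python3 - <<'E'
from arm import *
for p in[(.464,.4244),(.489,.2086),(.3966,.243),(.566,.389),(.5293,.0397)]:
    for z in(.04,.2): q=quat(PHI,[*p,z]); print(p,z,np.round(r.inverse_kinematics([*p,z],q),2))
for p in[(.542,-.4225),(.4633,-.317),(.3478,-.265),(.5155,-.172)]:
    for z in(.05,.2): q=quat(np.radians(77.5+45),[*p,z]); print(p,z,np.round(r.inverse_kinematics([*p,z],q),2))
c=(.478,.317)
t=r.current_t(); go(c,.12,PHI); print("move",r.current_t()-t)
r.set_gripper(.9); print(r.current_opening(),r.current_contact_force())
line(c,.05); t=r.current_t(); print(touch(c,.05,.02),r.current_t()-t,r.current_contact_force())
line(c,.06)
E
```

```text
(0.464, 0.4244) 0.04 [ 0.67  0.76  1.56  0.    0.82 -0.52]
(0.464, 0.4244) 0.2 [ 0.67  0.55  1.49  0.    1.11 -0.52]
(0.489, 0.2086) 0.04 [ 0.32  0.64  1.84  0.    0.67 -0.87]
(0.489, 0.2086) 0.2 [ 0.32  0.38  1.75  0.    1.01 -0.87]
(0.3966, 0.243) 0.04 [ 0.45  0.56  2.01 -0.    0.58 -0.74]
(0.3966, 0.243) 0.2 [ 0.45  0.27  1.92  0.    0.96 -0.74]
(0.566, 0.389) 0.04 [ 0.53  0.84  1.39  0.    0.91 -0.66]
(0.566, 0.389) 0.2 [ 0.53  0.65  1.31  0.    1.18 -0.66]
(0.5293, 0.0397) 0.04 [-0.01  0.63  1.84  0.    0.67 -1.2 ]
(0.5293, 0.0397) 0.2 [-0.01  0.38  1.76  0.    1.01 -1.2 ]
(0.542, -0.4225) 0.05 [-0.73  0.83  1.38 -0.    0.93  0.27]
(0.542, -0.4225) 0.2 [-0.73  0.65  1.31 -0.    1.18  0.27]
(0.4633, -0.317) 0.05 [-0.68  0.65  1.75 -0.    0.73  0.32]
(0.4633, -0.317) 0.2 [-0.68  0.43  1.68 -0.    1.04  0.32]
(0.3478, -0.265) 0.05 [-0.76  0.51  2.07 -0.    0.56  0.25]
(0.3478, -0.265) 0.2 [-0.76  0.22  1.98 -0.    0.94  0.25]
(0.5155, -0.172) 0.05 [-0.41  0.63  1.8  -0.    0.71  0.6 ]
(0.5155, -0.172) 0.2 [-0.41  0.4   1.72 -0.    1.02  0.6 ]
move 1.2333
0.9032479632959198 [0.23890898 0.1799902  0.41422827]
0.02809389705167714 3.75 [-1.17615678 -1.12216036  7.58189293]
```

```bash
cat >> arm.py <<'E'
def state(s): print(s,"t%.1f"%r.current_t(),"open %.3f"%r.current_opening(),"ff",np.round(r.current_finger_force(),1),"F",np.round(r.current_contact_force(),2),flush=True)
def disc(src,dst,zs,zd,phi=PHI,sq=40,g=.018):
    """pick the disc standing on height zs at src and put it at dst on height zd"""
    r.set_gripper(.9); go(src,zs+.075,phi); line(src,zs+g,.2)
    r.set_gripper(0.,sq); state("grip"); line(src,zs+.09,.2); state("lift")
    go(dst,zd+.09,phi); state("over"); line(dst,zd+g+.008,.2); line(dst,zd+g+.0005,.03); state("down")
    r.set_gripper(.9); line(dst,zd+.11,.2); state("away")
E
python3 - <<'E'
from arm import *; from vis import *
r.set_gripper(.9); line((.478,.317),.1,.2)
disc((.4641,.4244),(.5293,.0397),.016,.006)
go((.48,.25),.2,PHI)
d=grab("top",3); np.savez("top2.npz",**d); print(flat(d,(.53,.04),.024),r.current_t())
d=grab("scene",3); print(flat(d,(.53,.04),.024))
cv2.imwrite("pics/s2.png",d["pixels"][:,:,::-1])
E
```

```text
grip t8.9 open 0.754 ff 44.6 F [ 0.36 -2.57  7.52]
lift t9.4 open 0.755 ff 44.2 F [-0.26 -0.35 -0.39]
over t10.9 open 0.752 ff 44.2 F [ 0.16  0.4  -0.77]
down t11.7 open 0.750 ff 45.3 F [-0.92  0.97 11.9 ]
away t12.6 open 0.900 ff 0.0 F [-0.15  0.06 -0.33]
(array([0.5289309 , 0.04076853]), array([64.72063221, 65.38726436]), np.float64(0.024494338925079573)) 13.7083
(array([0.52987474, 0.04387551]), array([62.92262821, 66.26506615]), np.float64(0.02320078580831164))
```

View pics/s2.png

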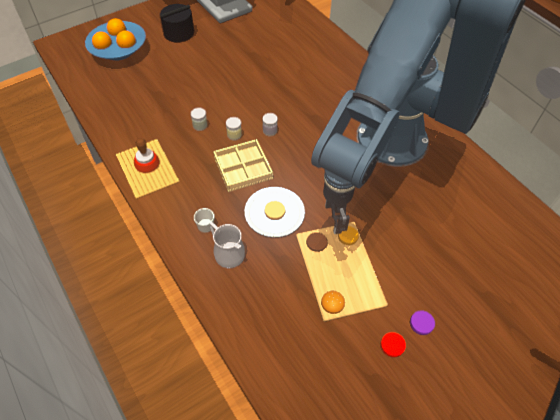

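Base sits within about 1 mm of the plate centre in both views (scene ≈ (275,210)). Fingertips brushed the surface, so I'll grip 2 mm higher. Patty and hash brown come next, with a check in between.

```bash
python3 - <<'E'
from arm import *; from vis import *
C=(.5293,.0392)
d=grab("top",3); 
print("patty",flat(d,(.489,.2086),.030))
disc((.4889,.2086),C,.016,.024+.001,g=.0195)
go((.44,.33),.2,PHI)
d=grab("top",3); print(flat(d,C,.038),r.current_t()); p,_,_=flat(d,(.3966,.2429),.032); print(p)
if np.linalg.norm(flat(d,C,.038)[0]-[.5291,.0402])<.004:
    disc(p,C,.016,.038+.001,g=.0195); go((.44,.33),.2,PHI)
    d=grab("top",3); print(flat(d,C,.054),flat(d,(.5658,.3893),.039,tol=.0065),r.current_t())
d=grab("scene",2); cv2.imwrite("pics/s3.png",d["pixels"][:,:,::-1])
for j in((.542,-.4225),(.4633,-.317),(.3478,-.265)): print(flat(grab("top",2),j,.064,R=.06)[0])
E
```

```text
patty (array([0.49337664, 0.20168126]), array([44.58457372, 67.82358339]), np.float64(0.030086478197505206))
grip t15.5 open 0.730 ff 41.6 F [-1.57  0.32  9.27]
lift t16.0 open 0.727 ff 43.7 F [0.45 0.68 0.24]
over t16.7 open 0.729 ff 43.7 F [-0.31  1.   -0.6 ]
down t17.6 open 0.721 ff 46.9 F [-1.29  1.8   5.68]
away t18.5 open 0.899 ff 0.0 F [-0.46 -0.43 -0.18]
(array([0.52832302, 0.0402603 ]), array([62.91256597, 63.09607307]), np.float64(0.0383531129380944)) 19.8083
[0.39658147 0.24294398]
grip t21.4 open 0.703 ff 41.3 F [-2.41  0.54  8.18]
lift t21.9 open 0.707 ff 43.3 F [-1.26  0.33 -0.82]
over t22.9 open 0.708 ff 43.3 F [-0.63 -0.12 -0.15]
down t23.7 open 0.704 ff 43.4 F [0.15 1.39 2.32]
away t24.6 open 0.900 ff 0.0 F [-0.65  0.15 -0.31]
(array([0.52836756, 0.04009798]), array([61.52107123, 62.02203748]), np.float64(0.0544004100063018)) (array([0.56835117, 0.38655869]), array([51.64212508, 63.35391677]), np.float64(0.0408134042897087)) 25.95
[ 0.54213506 -0.42268438]
[ 0.46402611 -0.31623896]
[ 0.34739381 -0.26530042]vis.py:21: RuntimeWarning: Mean of empty slice
  d["depth"]=np.nan_to_num(np.nanmean(z,0)); d["pixels"]=np.mean([x["pixels"] for x in ds],0).astype(np.uint8); return d
```

View pics/s3.png

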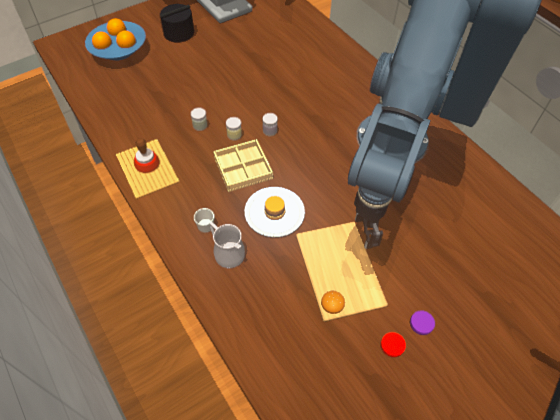

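Scene view: the three layers are stacked straight at (275,208) and measure within 1 mm of each other. Dome next.

```bash
python3 - <<'E'
from arm import *; from vis import *
C=(.5293,.0392)
go((.40,.2),.25,PHI); d=grab("top",3); s,ab,z=flat(d,(.5658,.3893),.039,tol=.0065); print(s,ab,z)
hsv=cv2.cvtColor(d["pixels"],cv2.COLOR_RGB2HSV); P=cloud(d)
m=(hsv[...,0]<22)&(hsv[...,2]>150)&(np.hypot(P[...,0]-.566,P[...,1]-.389)<.05); print("rim",circ(d,m,.026))
disc((.5655,.3888),C,.016,.054+.001,g=.0185)
go((.40,.2),.25,PHI)
d=grab("top",3); print(flat(d,C,.078,tol=.008)); P=cloud(d); print("apex",P[210:226,280:300,2].max(), r.current_t())
hsv=cv2.cvtColor(d["pixels"],cv2.COLOR_RGB2HSV)
m=(hsv[...,0]<22)&(hsv[...,1]>60)&(np.hypot(P[...,0]-.53,P[...,1]-.04)<.06)&(P[...,2]>.05); print("rim",circ(d,m,.065))
e=grab("scene",2); a=cv2.resize(d["pixels"][180:260,250:420,::-1],None,fx=2.3,fy=2.3); b=cv2.resize(e["pixels"][100:260,180:320,::-1],None,fx=2.8,fy=2.8)
o=np.zeros((460,800,3),np.uint8); o[:a.shape[0],:a.shape[1]]=a; o[:b.shape[0],400:400+b.shape[1]]=b; cv2.imwrite("pics/c4.png",o)
E
```

```text
[0.56591054 0.38953737] [60.54799517 61.75059851] 0.04046774024323829
rim (array([0.56975952, 0.3902597 ]), 71.73719024658203, 78.69425964355469)
grip t29.2 open 0.751 ff 43.5 F [-1.28 -1.18  4.56]
lift t29.7 open 0.745 ff 44.0 F [-1.37 -0.07 -1.02]
over t31.0 open 0.749 ff 44.0 F [ 0.3  -0.46 -0.06]
down t31.9 open 0.749 ff 44.8 F [-1.68  0.91  7.93]
away t32.8 open 0.904 ff 0.0 F [ 0.39 -0.01 -0.11]
(array([0.52874652, 0.03983699]), array([60.17626849, 61.37916908]), np.float64(0.07862943251279453))
apex 0.08427109677370548 33.8417
rim (array([0.52886365, 0.03951088]), 61.547576904296875, 62.955867767333984)vis.py:21: RuntimeWarning: Mean of empty slice
  d["depth"]=np.nan_to_num(np.nanmean(z,0)); d["pixels"]=np.mean([x["pixels"] for x in ds],0).astype(np.uint8); return d
```

View pics/c4.png

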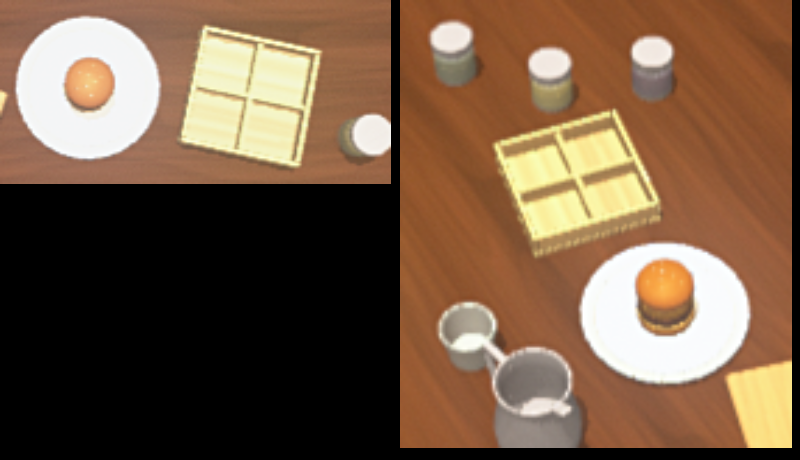

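The stack is complete: dome apex at 84 mm, centred within 1 mm. All three jars are still in place. Jars next: grip high and diagonal to the caddy, so the fingers clear the walls.

```bash
cat >> arm.py <<'E'
A=np.radians(-12.5); CAD=np.array([.516,-.1715]); JP=A+np.radians(135)
def cell(i): 
    o=.0375*np.array([1 if i>1 else -1, 1 if i%2 else -1]); return CAD+[[np.cos(A),-np.sin(A)],[np.sin(A),np.cos(A)]]@o
def jar(src,i,zg=.0575,lift=.055):
    c=cell(i); r.set_gripper(.9); go(src,.14,JP); line(src,zg,.15)
    r.set_gripper(0.,70); state("grip"); line(src,zg+lift,.12); state("lift")
    line(c,zg+lift,.2); state("over"); o=r.current_opening()
    if not .5<o<.7: return print("LOST")
    line(c,zg+.012,.12); z=touch(c,zg+.012,zg+.003,F=5,v=.04); print("touch",z and z-zg-.006); state("down")
    r.set_gripper(.9); line(c,.16,.2); state("away")
E
python3 - <<'E'
from arm import *; from vis import *
p,ab,z=flat(grab("top",3),(.464,-.3165),.064,R=.06); print(p,ab,z)
jar(p,1)
go((.42,-.05),.25,JP); d=grab("top",3)
print(cell(1),flat(d,cell(1),.070),r.current_t())
for j in((.542,-.4225),(.3478,-.265)): print(flat(d,j,.064,R=.06))
E
```

```text
[ 0.46342329 -0.31677277] [50.87228671 52.11378945] 0.0646346957487578
grip t37.3 open 0.591 ff 72.2 F [-2.02  2.11  9.42]
lift t37.9 open 0.589 ff 72.8 F [ 0.17  0.66 -1.58]
over t39.0 open 0.584 ff 72.8 F [-0.58  0.78 -1.8 ]
touch 0.0014158167432702495
down t40.5 open 0.586 ff 75.3 F [-6.9   2.76 22.09]
away t41.5 open 0.899 ff 0.0 F [ 0.56  0.58 -1.09]
[ 0.48750539 -0.12677241] (array([ 0.51250631, -0.12710017]), array([16.53945467, 41.27824931]), np.float64(0.07025986439320508)) 42.3
(array([ 0.54217304, -0.42230734]), array([50.748663  , 55.43031022]), np.float64(0.06443394069843378))
(array([ 0.34762288, -0.26914476]), array([42.22049614, 53.54695897]), np.float64(0.06465956442037535))
```

```bash
python3 - <<'E'
from arm import *; from vis import *
go((.42,.25),.25,JP); d=grab("top",3)
print("cell1",cell(1),flat(d,cell(1),.070))
p,ab,z=flat(d,(.542,-.4225),.064,R=.06); print(p,ab,z); print(flat(d,(.3478,-.265),.064,R=.06))
jar(p,3)
go((.42,.25),.25,JP); d=grab("top",3)
print("cell3",cell(3),flat(d,cell(3),.070)); print(flat(d,(.3478,-.265),.064,R=.07),r.current_t())
e=grab("scene",2); a=cv2.resize(d["pixels"][180:300,250:470,::-1],None,fx=1.8,fy=1.8); b=cv2.resize(e["pixels"][100:260,180:320,::-1],None,fx=2.8,fy=2.8)
o=np.zeros((460,800,3),np.uint8); o[:a.shape[0],:a.shape[1]]=a; o[:b.shape[0],400:400+b.shape[1]]=b; cv2.imwrite("pics/c5.png",o)
E
```

```text
cell1 [ 0.48750539 -0.12677241] (array([ 0.4961118, -0.1223235]), array([52.01261375, 52.07103699]), np.float64(0.07035616778660425))
[ 0.54233706 -0.42233545] [50.48106163 55.18607454] 0.06459363955059572
(array([ 0.34789194, -0.26514222]), array([50.37762766, 52.0114444 ]), np.float64(0.06450760038545023))
grip t47.3 open 0.584 ff 72.3 F [-0.38  0.54  5.39]
lift t47.9 open 0.587 ff 72.9 F [-1.27  0.34 -2.59]
over t49.5 open 0.590 ff 72.9 F [-1.    0.37 -2.8 ]
touch 0.00160772301585267
down t51.0 open 0.588 ff 75.3 F [-6.55  1.13 18.93]
away t52.0 open 0.898 ff 0.0 F [-0.58  0.42  0.32]
cell3 [ 0.56072759 -0.14300539] (array([ 0.55985059, -0.14177347]), array([50.89517426, 52.56847565]), np.float64(0.07035265323981521))
(array([ 0.34755944, -0.26478693]), array([50.92598752, 51.59641224]), np.float64(0.06436463712837981)) 53.7417vis.py:21: RuntimeWarning: Mean of empty slice
  d["depth"]=np.nan_to_num(np.nanmean(z,0)); d["pixels"]=np.mean([x["pixels"] for x in ds],0).astype(np.uint8); return d
```

View pics/c5.png

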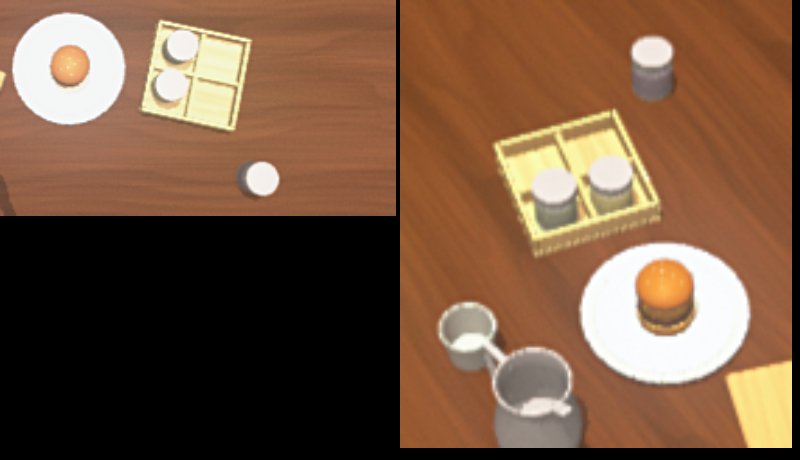

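Two jars stand in cells 1 and 3 with tops at 70 mm, so they are upright on the floor. The third is at crop pixel (262,179), its top view position. Placing it in cell 0.

```bash
python3 - <<'E'
from arm import *; from vis import *
p,ab,z=flat(grab("top",3),(.3478,-.265),.064,R=.06); print(p,ab,z)
jar(p,0)
go((.40,.3),.25,JP); d=grab("top",4)
for i in(0,1,3): print(i,cell(i),flat(d,cell(i),.070))
print(flat(d,(.529,.04),.078,tol=.008),r.current_t())
e=grab("scene",2); a=cv2.resize(d["pixels"][100:300,250:470,::-1],None,fx=1.8,fy=1.8); b=cv2.resize(e["pixels"][100:260,180:320,::-1],None,fx=2.8,fy=2.8)
o=np.zeros((460,800,3),np.uint8); o[:a.shape[0],:a.shape[1]]=a; o[:b.shape[0],400:400+b.shape[1]]=b; cv2.imwrite("pics/c6.png",o)
E
```

```text
[ 0.34734877 -0.26520856] [50.19710459 52.41341277] 0.06450777459272328
grip t57.2 open 0.590 ff 70.8 F [-2.03  3.38 10.22]
lift t57.8 open 0.586 ff 72.8 F [ 0.25 -0.76 -2.62]
over t58.7 open 0.584 ff 72.8 F [-0.06 -0.54 -2.2 ]
touch 0.0010840563831217963
down t60.2 open 0.590 ff 74.6 F [-5.78  2.95 16.85]
away t61.2 open 0.897 ff 0.0 F [-0.64 -0.3  -0.12]
0 [ 0.47127241 -0.19999461] (array([ 0.4704979 , -0.19825412]), array([50.74912351, 52.33136362]), np.float64(0.07051395227850143))
1 [ 0.48750539 -0.12677241] (array([ 0.49625048, -0.12236137]), array([51.87777722, 51.95334526]), np.float64(0.07043996336801417))
3 [ 0.56072759 -0.14300539] (array([ 0.55995007, -0.14180744]), array([50.75056306, 52.50669932]), np.float64(0.07051840344080884))
(array([0.52893522, 0.0400755 ]), array([60.90758612, 61.3252009 ]), np.float64(0.07862442019120297)) 63.25vis.py:21: RuntimeWarning: Mean of empty slice
  d["depth"]=np.nan_to_num(np.nanmean(z,0)); d["pixels"]=np.mean([x["pixels"] for x in ds],0).astype(np.uint8); return d
```

View pics/c6.png

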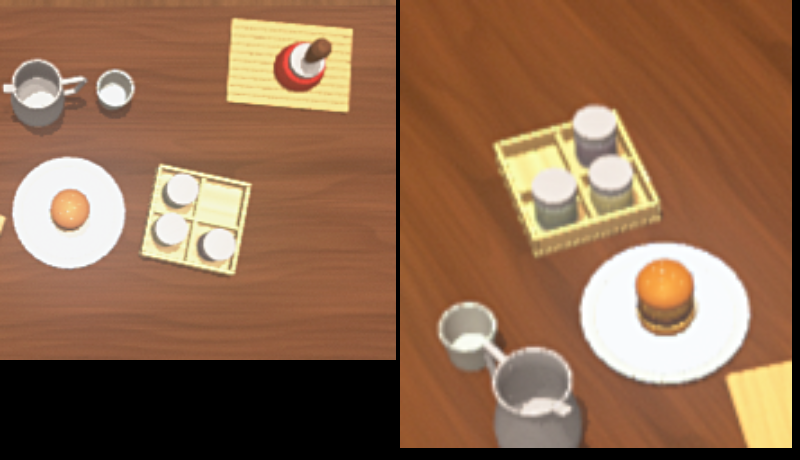

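Three jars stand upright in separate cells, the stack is centred, and the pitcher and cup are where they were. Handing in.

```bash
python3 -c "
from cell import r
print(r.hand_in())"
```

```text
the job is handed in; nothing more can be done
None
```

The job is handed in: the slider (base, patty, hash brown, domed top) is stacked centred on the plate to about 1 mm, and all three jars stand upright in separate caddy cells, with the cell 1 jar about 1 cm off its cell centre; no verdict came back.

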